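# Scan the green-banded reagent bottle

### The arm

A 6-joint arm with a two-finger parallel gripper is mounted at the origin on a cart in front of the work surface, level with it; the furniture and walls round the work are solid. World frame = base frame: x ahead of the robot, y to its left, z up, the work surface at z = 0. Lengths are in m, angles in degrees, forces in N, time in s.
With the tool pointing down it reaches from about 0.4 to 0.825 m from the base axis. Payload 7 kg.
Tool frame: the origin (TCP) lies midway between the tips of the shut fingers; the grasp point (between the pads) lies 19 mm behind it; z points along the fingers, y is the line along which they close (so a half turn about z gives the same grasp; the last joint's range is limited). The gripper opens to 88 mm and grips with 3 to 60 N. Pads are 19 mm wide; open, the fingers measure 130 mm over their backs; the gripper's body (78 mm by 193 mm) begins 47 mm behind the grasp point.
Start: joints at [86.923, 20.546, 0.682, 0, -70.136, -16.507], TCP at [0.226, 0.636, 0.193] pointing down, gripper open.
Joint ranges: [-176.03, 176.03], [-82.01, 121.73], [-58.28, 71.71], [-173.87, 95.51], [-174.79, -0.11], [-173.66, 173.66]. Speed limits (degrees/s): [136.94, 136.94, 172.46, 180, 180, 180].

### API

Orientations are given as [roll, pitch, yaw] about the fixed x, y, z axes, in that order (R = Rz(yaw) Ry(pitch) Rx(roll)).
In Python, from plant import r gives the robot as it stands.
- The arm moves only by the tool carry_out, never from a script. Its argument "deltas" is a list of rows, each a list of 3 entries, a list of its own where there are three numbers: the opening, from 0 (shut) to 1 (fully open), then the shift along the tool's x, y, z in mm, then the turn, a rotation vector about the tool's x, y, z in rad. In form: [[gripper, [tx, ty, tz], [rx, ry, rz]], ...]. A call has 1 to 12 rows; each row is the pose to reach, as a shift and turn from the pose commanded when the call began, along the tool's axes at that moment; what a row does not reach only later rows make up. A row lasts 1/10 s, in which the tool goes at most 50 mm and 8.59 degrees, less where a joint would pass 70% of its speed; a pose out of reach is approached as far as the arm can. A call with a gripper value outside its range is refused whole. The fingers move at their own pace and stop on an object; "squeeze" is the grip in N (left out, the last holds). Time passes only in rows, so rows that repeat a pose let the fingers close. It gives the time, the measured TCP pose, the force, the opening and the grip force at its end, in the units of the state.
- r.get_state(): the state, without advancing time (a new reading comes with each control period).
- r.capture(name): name is "scene" or "top"; returns (picture, depth): 420x560x3 uint8, red, green, blue; 420x560 float32, m along the optical axis (not along the pixel's ray), 0 where there is no reading.
- r.get_calibration(name): a dict with "fov_y" (degrees; the focal length in pixels is half the picture's height over the tangent of half this angle, whatever the lens; pixels are square), "cx", "cy" (the principal point, pixels), "view" (4x4, takes a point from world to camera coordinates). Camera axes: x right, y down, z forward; pixel columns grow to the right and rows downward; lengths in m; the calibration is good to about 2 mm. A picture is of the moment at which its call begins. get_calibration takes no time and is no camera call.
- r.close_job(): hands the job in; it is judged then, once.
The state is a dict: "time_s": time; "joints": joint angles; "qd": joint speeds; "joint_torque": joint torques, N m; "tcp_pos": TCP position; "eef_rot": TCP orientation; "contact_force": force on the tool from outside, world axes, zero at the start; "moment": the same for the moment, N m; "gripper_width": finger opening in m; "gripper_force": force on a finger pad.
Only numpy, scipy, OpenCV 4.12 (cv2) and the standard library are available. Lean on these libraries where they do the work, as an engineer would, in place of code of your own. Each camera call takes 0.05 s, during which the arm holds its last target. There are 200 camera calls.

### The job

Pick up the hand scanner from its mat, point its red window squarely at the middle of the code label with the green bands from about 8 cm away, and hold it still there for two seconds. Then lay the scanner back down flat in the middle of its mat and let go, without dropping it and without knocking either of the labelled bottles.

Things in the scene. Friction and masses are not known exactly. Their poses are not given: they have to be found in the camera images.
- scanner: stick bar-code scanner, 150 mm long, 0.17 kg. Origin: centre of its underside. +x: the way it looks; +z up as it lies. Grey handle x -75..+20 mm, 34 wide (y), 30 high: grip it across y from above at x = 0. Black head x +20..+75 mm, 46 wide, 36 high. The red window is the front face at x = +75 mm, centre 18 mm above the underside, looking along +x. It reads by itself; no key to press.
- mat: parking mat of the scanner: flat black pad with a yellow rim, 200 mm (x) by 110 mm (y), 4 mm thick, fixed. Origin: centre of its underside, on the worktop; the scanner starts on its middle, roughly along the mat's x
- code_green: the target: paper code label, black bars between two GREEN bands, 48 mm wide, 40 high, on the side of a loose white bottle with blue cap (86 mm diameter, 167 high). Origin: centre of the label's face, 70 mm above the worktop. +x points level into the bottle (its axis is at x = +44 mm): a scanner square to the label looks along this +x; +z up. It faces roughly towards the robot
- code_red: a like label with RED bands on a like bottle, not to be scanned; same size, origin and axes. The two bottles may stand either way round; a small bottle without a code stands between them
Things that resemble listed ones, but are neither listed nor needed, are in the scene too. Leave any orange look-alike of the part that bears code_green alone.

How it is judged (in metres and radians):
On the way, in this order (a step that is already met when the one before it is completed fails the run):
1. the scanner is lifted clear of the mat in the fingers (z of scanner in the frame of mat above 0.025 m and contact force between the fingers and scanner above 0.5 N), for 0.1 s.
2. for a full second, held still: window 30 to 130 mm from the green-banded label, line of sight within 15 mm (sideways, height) of its centre and 15 degrees of square; under 30 mm/s and 0.15 rad/s (x of code_green in the frame of scanner between 0.105 and 0.205 m and y of code_green in the frame of scanner between -0.015 and 0.015 m and z of code_green in the frame of scanner between 0.003 and 0.033 m and angle between the x axis of scanner and the x axis of code_green, either way round below 0.26 rad and contact force between the fingers and scanner above 0.5 N and linear speed of scanner below 0.03 m/s and angular speed of scanner below 0.15 rad/s), for 1 s.
At the end, for the whole second after the job is handed in: the scanner lies at rest flat on the mat on its underside (within 10 degrees), its centre within 40 mm of the mat's centre, released (horizontal distance between scanner and mat below 0.04 m and z of scanner in the frame of mat below 0.01 m and angle between scanner's own z axis and vertical below 0.17 rad and contact force between scanner and mat above 0.2 N and contact force between the fingers and scanner below 0.1 N and linear speed of scanner below 0.03 m/s and angular speed of scanner below 0.15 rad/s); the robot touches nothing.
It fails at once if the bottle with the green-banded label is pushed more than 15 mm or tipped more than 15 degrees (distance of code_green from where it was at the start of the episode above 0.015 m or angle between code_green's own z axis and vertical above 0.26 rad).
It fails at once if the bottle with the red-banded label is pushed more than 15 mm or tipped more than 15 degrees (distance of code_red from where it was at the start of the episode above 0.015 m or angle between code_red's own z axis and vertical above 0.26 rad).
It fails at once if the scanner is dropped (falls freely from more than about 25 mm) (linear speed of scanner above 0.7 m/s and contact force between the fingers and scanner below 0.1 N).
It also fails if it takes over 48 s, if anything falls off the work surface, if the arm or the gripper's body presses on something with over 40 N, if the wrist force passes 120 N, or if a joint passes its speed limit or range.

## Working session

There is one attempt and no reset: what is moved stays moved. The work goes in short steps, Python scripts to look and compute and a tool call to move; the robot and the scene stay as the last step left them, time stands still between calls to the robot, and variables do not carry over. Pictures are saved under pics/ and viewed, at most 10 in all, crops included, and the job is handed in when it is done.

Besides the shell and the picture viewer there is one more tool, called as name(argument=value, ...) on one line, values as JSON. carry_out: Moves the arm, as the interface text tells. Its arguments: {"type":"object","properties":{"deltas":{"type":"array"},"squeeze":{"type":"number"}},"required":["deltas"]}

```bash
mkdir -p pics; cat > h.py <<'E'
import numpy as np, cv2
from plant import r
def snap(n,f):
    p,d=r.capture(n); cv2.imwrite(f'pics/{f}.png',p[:,:,::-1]); np.savez(f'{f}.npz',p=p,d=d); return p,d
def world(n,u,v,d):
    c=r.get_calibration(n); F=210/np.tan(np.radians(c['fov_y']/2))
    u=np.asarray(u,float);v=np.asarray(v,float);d=np.asarray(d,float)
    P=np.stack([(u-c['cx'])/F*d,(v-c['cy'])/F*d,d,np.ones_like(d)],-1)
    return (P@np.linalg.inv(c['view']).T)[...,:3]
def ray(n,u,v,z):
    a=world(n,u,v,np.zeros(np.shape(u)));b=world(n,u,v,np.ones(np.shape(u)))
    return a+(b-a)*((z-a[...,2])/(b-a)[...,2])[...,None]
E
python3 - <<'E'
from h import *
for n in('scene','top'):
    snap(n,n+'0'); print(n,r.get_calibration(n))
print(r.get_state())
E
```

```text
scene {'fov_y': 57.89226870566375, 'cx': 281.40343763654766, 'cy': 213.58952564760182, 'view': array([[ 0.76975117, -0.63834031, -0.0021879 , -0.4031757 ],
       [-0.28149507, -0.33636438, -0.89867654,  0.28936585],
       [ 0.57292553,  0.69237321, -0.43860652,  0.74300764],
       [ 0.        ,  0.        ,  0.        ,  1.        ]])}
top {'fov_y': 51.07379497567585, 'cx': 281.5875423472302, 'cy': 208.21391467522602, 'view': array([[ 3.36436441e-01, -9.41706094e-01, -3.92676437e-04,
        -1.15483857e-01],
       [-9.11855410e-01, -3.25667693e-01, -2.49920517e-01,
         6.01123009e-01],
       [ 2.35223792e-01,  8.44404336e-02, -9.68266276e-01,
         1.21136432e+00],
       [ 0.00000000e+00,  0.00000000e+00,  0.00000000e+00,
         1.00000000e+00]])}
{'time_s': 0.1, 'joints': array([ 8.69222336e+01,  2.05878728e+01,  6.39525085e-01, -1.69574294e-02,
       -7.01351512e+01, -1.65049834e+01]), 'qd': array([-0.12507326, -0.09035858,  0.13881505,  0.06893552, -0.00625785,
        0.04613378]), 'joint_torque': array([-1.27538842e-03, -5.84163022e+01,  2.93752563e+01,  7.01550230e+00,
        1.01777460e-02, -5.34989636e-05]), 'tcp_pos': array([0.22613173, 0.63548864, 0.19181656]), 'eef_rot': array([ 1.79915412e+02, -8.43896814e-03, -1.95885173e+01]), 'contact_force': array([-0.19158675, -0.53584745, -0.03294682]), 'moment': array([-0.01606403, -0.01213932, -0.01465055]), 'gripper_force': 0.0, 'gripper_width': 0.08746105255731206}
```

View pics/scene0.png

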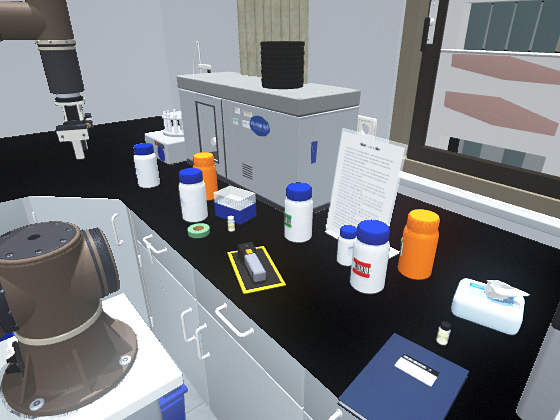

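View pics/top0.png

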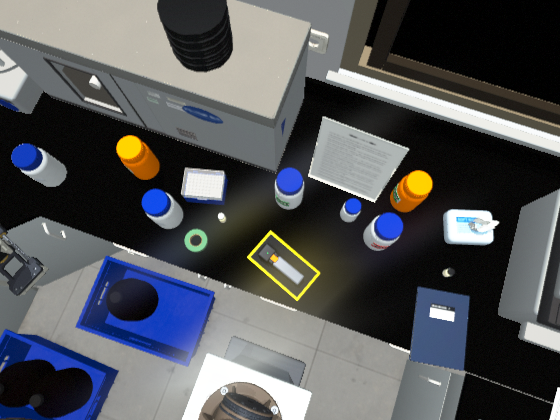

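The scene view shows the green-banded white bottle at (298,212), the red one at (370,257), and the mat and scanner at (256,267). In the top view these are at (289,188), (382,232) and (284,265). The scanner head is dark and points to the upper left. Next I measure them.

```bash
python3 - <<'E'
from h import *
for n,boxes in (('scene',dict(g=(278,180,318,245),r=(345,215,395,295),mat=(222,235,290,298))),('top',dict(g=(268,162,310,215),r=(355,205,408,255),mat=(240,225,325,305)))):
    z=np.load(n+'0.npz');p,d=z['p'],z['d'];hsv=cv2.cvtColor(p,cv2.COLOR_RGB2HSV)
    H,S,V=[hsv[...,i].astype(int) for i in range(3)]
    def M(mask,b):
        m=np.zeros(mask.shape,bool);x0,y0,x1,y1=b;m[y0:y1,x0:x1]=mask[y0:y1,x0:x1];v,u=np.nonzero(m);return u,v
    def pts(u,v): return world(n,u,v,d[v,u])
    for nm,col in (('g',(H>40)&(H<90)&(S>90)&(V>40)),('r',((H<8)|(H>172))&(S>100)&(V>60))):
        u,v=M(col,boxes[nm]); 
        if len(u): P=pts(u,v); print(n,nm,'band',len(u),u.min(),u.max(),v.min(),v.max(),'med',np.median(P,0).round(4),P.min(0).round(3),P.max(0).round(3))
        # bottle body: circle fit on all points in z range
        u,v=M(d>0,boxes[nm]);P=pts(u,v)
        for lo,hi in((.03,.115),(.15,.163)):
            Q=P[(P[:,2]>lo)&(P[:,2]<hi)]
            if len(Q)<20: continue
            c0=np.median(Q,0); Q=Q[np.hypot(*(Q-c0)[:,:2].T)<.08]
            from scipy.optimize import least_squares
            s=least_squares(lambda x:np.hypot(Q[:,0]-x[0],Q[:,1]-x[1])-x[2],[c0[0]+.02,c0[1],.04],loss='soft_l1',f_scale=.002)
            print('  circle',lo,len(Q),s.x.round(4))
    u,v=M((H>20)&(H<35)&(S>120)&(V>120),boxes['mat'])
    P=ray(n,u,v,.004*np.ones(len(u)));P=P
    rect=cv2.minAreaRect((P[:,:2]*1000).astype(np.float32)); print(n,'mat',rect,cv2.boxPoints(rect).round(0).tolist())
    u,v=M(d>0,boxes['mat']);P=pts(u,v)
    print('matz',np.median(P[P[:,2]<.012][:,2]))
    for lo,hi,t in((.02,.05,'all'),(.031,.037,'hnd'),(.0375,.045,'head')):
        Q=P[(P[:,2]>lo)&(P[:,2]<hi)]
        if len(Q)>5:print(n,t,len(Q),cv2.minAreaRect((Q[:,:2]*1000).astype(np.float32)),Q.mean(0).round(4))
z=np.load('top0.npz')['p'];s=np.load('scene0.npz')['p']
a=cv2.resize(s[170:300,220:400,::-1],None,fx=3,fy=3,interpolation=cv2.INTER_CUBIC);b=cv2.resize(z[225:305,240:325,::-1],None,fx=3,fy=3,interpolation=cv2.INTER_CUBIC)
c=np.zeros((390,800,3),np.uint8);c[:,:540]=a;c[:240,545:800]=b;cv2.imwrite('pics/crop.png',c)
E
```

```text
scene g band 47 284 290 212 227 med [0.6244 0.0936 0.0795] [0.622 0.08  0.049] [0.628 0.113 0.091]
  circle 0.03 718 [0.6679 0.0945 0.0438]
  circle 0.15 111 [0.6681 0.094  0.0374]
scene r band 142 353 370 257 277 med [ 0.594  -0.2135  0.0786] [ 0.59  -0.233  0.049] [ 0.604 -0.184  0.091]
  circle 0.03 1064 [ 0.6355 -0.2037  0.0427]
  circle 0.15 175 [ 0.6366 -0.2033  0.0372]
scene mat ((457.34271240234375, 35.60613250732422), (204.24252319335938, 111.97792053222656), 68.88614654541016) [[368.0, -39.0], [473.0, -80.0], [546.0, 111.0], [442.0, 151.0]]
matz 0.0014540652345352845
scene all 545 ((496.8512268066406, 70.56787109375), (236.44647216796875, 115.33294677734375), 32.81794738769531) [0.4504 0.0369 0.0341]
scene hnd 295 ((455.33184814453125, 37.4099006652832), (143.59022521972656, 43.74034881591797), 73.82072448730469) [0.4454 0.0212 0.0343]
scene head 138 ((469.3103332519531, 83.67973327636719), (58.9934196472168, 43.17959213256836), 70.95378875732422) [0.4697 0.086  0.04  ]
top g band 5 276 288 195 205 med [0.6259 0.1089 0.0866] [0.622 0.081 0.055] [0.635 0.121 0.088]
  circle 
[... 176 characters left out ...]
]
  circle 0.03 245 [ 0.6426 -0.2069  0.0495]
  circle 0.15 110 [ 0.6288 -0.2003  0.0297]
top mat ((459.3147277832031, 36.412925720214844), (202.02935791015625, 111.58515167236328), 69.01889038085938) [[371.0, -38.0], [475.0, -78.0], [548.0, 111.0], [443.0, 151.0]]
matz -7.881909563789424e-05
top all 659 ((456.95489501953125, 41.39493179321289), (150.9870147705078, 45.94426727294922), 72.90524291992188) [0.4552 0.0458 0.0342]
top hnd 353 ((451.9404602050781, 43.81795883178711), (149.08187866210938, 45.92818069458008), 66.86112213134766) [0.4532 0.0384 0.034 ]
top head 151 ((459.5739440917969, 44.75173568725586), (136.9456329345703, 42.3675422668457), 75.43698120117188) [0.4683 0.0833 0.0397]
```

View pics/crop.png

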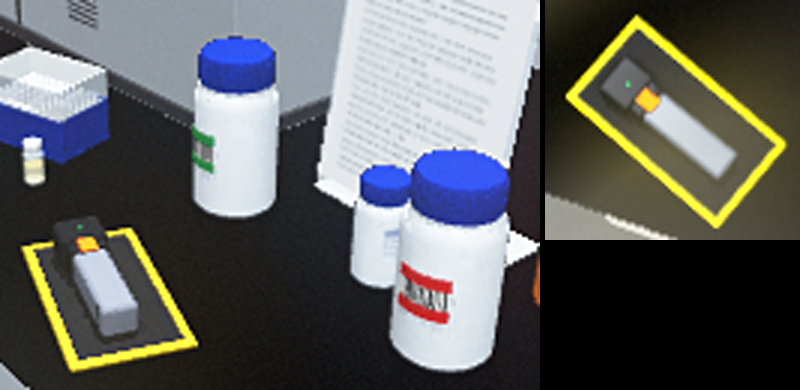

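The crop confirms the labels and the scanner, with its head towards +y. Next I refine the label azimuth and compute the first move.

```bash
cat >> h.py <<'E'
def move(pos,yaw):
    """shift (mm, tool axes) and turn to reach a tool-down pose"""
    from scipy.spatial.transform import Rotation as R
    s=r.get_state(); A=R.from_euler('xyz',s['eef_rot'],degrees=True)
    B=R.from_euler('xyz',[180,0,yaw],degrees=True)
    print('t',(A.inv().apply(np.array(pos)-s['tcp_pos'])*1000).round(1),'rot',(A.inv()*B).as_rotvec().round(3),'time',s['time_s'])
E
python3 - <<'E'
from h import *
ax=np.array([.6672,.094]);R=.0435
def cyl(n,u,v):
    a=world(n,u,v,np.zeros(len(u)));D=world(n,u,v,np.ones(len(u)))-a
    o=a[:,:2]-ax;A=(D[:,:2]**2).sum(1);B=(o*D[:,:2]).sum(1);C=(o**2).sum(1)-R*R
    return a+D*((-B-np.sqrt(np.maximum(B*B-A*C,0)))/A)[:,None]
for n,b in(('scene',(278,180,318,245)),('top',(268,162,310,215))):
    p=np.load(n+'0.npz')['p'].astype(int);g=p[...,1]-np.maximum(p[...,0],p[...,2])
    x0,y0,x1,y1=b;m=np.zeros(g.shape,bool);m[y0:y1,x0:x1]=g[y0:y1,x0:x1]>18
    v,u=np.nonzero(m);P=cyl(n,u,v);a=np.degrees(np.arctan2(P[:,1]-ax[1],-(P[:,0]-ax[0])))
    print(n,len(u),'az',np.percentile(a,[0,5,50,95,100]).round(1),'z',np.percentile(P[:,2],[0,50,100]).round(3))
    if n=='top':print(np.c_[u,v,a.round(),(P[:,2]*1000).round()].astype(int).tolist())
move([.456,.040,.11],-107.5)
E
```

```text
scene 53 az [-15.9 -15.8   0.2  26.7  26.7] z [0.051 0.078 0.091]
top 43 az [-17.9 -17.   10.9  38.6  48.3] z [0.047 0.074 0.093]
[[276, 195, 38, 93], [276, 196, 38, 82], [275, 197, 48, 47], [276, 197, 39, 70], [277, 197, 31, 86], [276, 198, 39, 58], [277, 198, 32, 74], [278, 198, 26, 86], [277, 199, 32, 63], [278, 199, 26, 75], [279, 199, 20, 85], [277, 200, 32, 51], [278, 200, 26, 64], [279, 200, 21, 74], [280, 200, 16, 82], [281, 200, 11, 89], [278, 201, 26, 52], [279, 201, 21, 63], [281, 201, 11, 78], [282, 201, 7, 84], [283, 201, 2, 89], [284, 201, -2, 93], [279, 202, 21, 51], [280, 202, 16, 60], [283, 202, 2, 78], [284, 202, -2, 82], [285, 202, -6, 85], [286, 202, -10, 87], [287, 202, -13, 88], [288, 202, -17, 89], [281, 203, 11, 56], [282, 203, 7, 62], [286, 203, -10, 76], [287, 203, -14, 77], [288, 203, -18, 78], [282, 204, 7, 50], [283, 204, 2, 55], [284, 204, -2, 59], [285, 204, -6, 62], [285, 205, -6, 51], [286, 205, -10, 53], [287, 205, -14, 55], [288, 205, -18, 55]]
t [416.2 483.8  82.6] rot [ 1.000e-03 -1.000e-03  1.534e+00] time 0.1
```

Label azimuth is about 13° and its centre about (0.624, 0.104, 0.070), so the scanner needs to look along yaw −13°. Now the transit.

carry_out(deltas=[[1,[416,484,0],[0,0,1.534]],[1,[416,484,0],[0,0,1.534]],[1,[416,484,0],[0,0,1.534]],[1,[416,484,0],[0,0,1.534]],[1,[416,484,0],[0,0,1.534]],[1,[416,484,0],[0,0,1.534]],[1,[416,484,0],[0,0,1.534]],[1,[416,484,0],[0,0,1.534]],[1,[416,484,0],[0,0,1.534]],[1,[416,484,0],[0,0,1.534]],[1,[416,484,0],[0,0,1.534]],[1,[416,484,0],[0,0,1.534]]], squeeze=30)

```text
time_s: 1.3
tcp_pos: [0.4423, 0.0742, 0.1929]
eef_rot: [-180.0, 0.0, -107.5]
contact_force: [1.1, 1.2, -0.2]
gripper_width: 0.0875
gripper_force: 0.0
```

carry_out(deltas=[[1,[0,0,0],[0,0,0]],[1,[0,0,0],[0,0,0]]])

```text
time_s: 1.5
tcp_pos: [0.4422, 0.0746, 0.1924]
eef_rot: [180.0, -0.0, -107.7]
contact_force: [-0.2, 0.9, -0.6]
gripper_width: 0.0877
gripper_force: 0.0
```

```bash
python3 - <<'E'
from h import *
s=r.get_state();print(s['tcp_pos'],s['eef_rot'],s['joints'].round(1))
move([.456,.040,.06],-107.5)
E
```

```text
[0.442198   0.07464749 0.19236658] [ 1.79970324e+02 -1.93552801e-02 -1.07698785e+02] [ 34.9  -1.4 -26.4  -0.  -65.  -52.6]
t [ 28.8 -23.8 132.4] rot [ 0.001 -0.    -0.003] time 1.5
```

carry_out(deltas=[[1,[29,-24,50],[0,0,0]],[1,[29,-24,90],[0,0,0]],[1,[29,-24,130],[0,0,0]],[1,[29,-24,145],[0,0,0]],[1,[29,-24,160],[0,0,0]],[1,[29,-24,170],[0,0,0]],[1,[29,-24,178],[0,0,0]],[1,[29,-24,182],[0,0,0]],[1,[29,-24,182],[0,0,0]],[1,[29,-24,182],[0,0,0]]])

```text
time_s: 2.5
tcp_pos: [0.4568, 0.0416, 0.0111]
eef_rot: [-180.0, 0.0, -107.5]
contact_force: [-0.5, -0.8, 0.3]
gripper_width: 0.0878
gripper_force: 0.0
```

```bash
python3 - <<'E'
from h import *
s=r.get_state();print(s['tcp_pos'],s['eef_rot'],s['contact_force'])
move([.456,.040,.01],-107.5)
p,d=snap('scene','s1');q,_=snap('top','t1')
a=cv2.resize(p[200:310,190:320,::-1],None,fx=3,fy=3);b=cv2.resize(q[215:315,235:335,::-1],None,fx=3.3,fy=3.3)
c=np.zeros((330,730,3),np.uint8);c[:,:390]=a;c[:,400:]=b;cv2.imwrite('pics/c1.png',c)
E
```

```text
[0.45676547 0.04158079 0.01114601] [-1.79963169e+02  3.21854058e-02 -1.07457772e+02] [-0.53446933 -0.83437285  0.33758111]
t [1.7 0.3 1.1] rot [-0.001  0.001  0.001] time 2.5
```

View pics/c1.png

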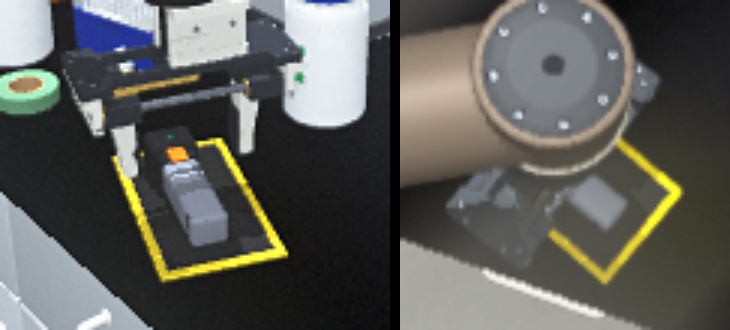

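The fingers straddle the handle, with their tips at about (128,170) and (245,145) in the left crop. I close now.

carry_out(deltas=[[0.5,[1,0,1],[0,0,0]],[0.2,[1,0,1],[0,0,0]],[0,[1,0,1],[0,0,0]],[0,[1,0,1],[0,0,0]],[0,[1,0,1],[0,0,0]],[0,[1,0,1],[0,0,0]],[0,[1,0,1],[0,0,0]],[0,[1,0,1],[0,0,0]],[0,[1,0,1],[0,0,0]],[0,[1,0,1],[0,0,0]]], squeeze=30)

```text
time_s: 3.6
tcp_pos: [0.4561, 0.0403, 0.0097]
eef_rot: [180.0, -0.0, -107.5]
contact_force: [0.5, -0.3, -0.1]
gripper_width: 0.0135
gripper_force: 0.0
```

```bash
python3 - <<'E'
from h import *
p,d=snap('scene','s2');q,_=snap('top','t2');s=r.get_state();print(s)
a=cv2.resize(p[200:310,190:320,::-1],None,fx=3,fy=3);b=cv2.resize(q[215:315,235:335,::-1],None,fx=3.3,fy=3.3)
c=np.zeros((330,730,3),np.uint8);c[:,:390]=a;c[:,400:]=b;cv2.imwrite('pics/c2.png',c)
E
```

```text
{'time_s': 3.7, 'joints': array([ 2.98186215e+01,  1.24330648e+01, -3.94391294e+01, -7.61372327e-05,
       -3.81272473e+01, -4.72907250e+01]), 'qd': array([ 0.03550819,  0.02658965, -0.03577873,  0.10957899, -0.07868924,
       -0.1517785 ]), 'joint_torque': array([-6.78905999e-04, -3.69437349e+01,  1.92100489e+01,  4.59307373e+00,
       -3.35675280e-02, -2.53708095e-04]), 'tcp_pos': array([0.45609068, 0.04033425, 0.00966603]), 'eef_rot': array([-1.79999656e+02,  4.42202567e-04, -1.07472163e+02]), 'contact_force': array([ 0.57854512, -0.70282671,  0.29488549]), 'moment': array([ 0.04905059, -0.03467689, -0.0070099 ]), 'gripper_force': 0.0, 'gripper_width': 0.005221116119265172}
```

View pics/c2.png

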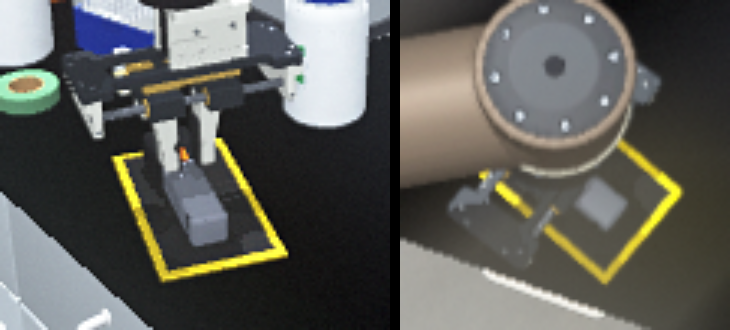

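The fingers look nearly shut in front of the orange key, which disagrees with the state. I'll project the TCP and scanner axis into the picture and check the depth.

```bash
python3 - <<'E'
from h import *
z=np.load('s2.npz');p=z['p'];d=z['d']
c=r.get_calibration('scene');F=210/np.tan(np.radians(c['fov_y']/2))
def pr(P):
    q=c['view']@np.r_[P,1];return (q[:2]/q[2]*F+[c['cx'],c['cy']]).round(1)
t=np.array([.4561,.0403,.0097]);print('tcp',pr(t),'+50',pr(t+[0,0,.05]))
big=cv2.resize(p[200:310,190:320,::-1],None,fx=5,fy=5,interpolation=cv2.INTER_CUBIC)
dr=np.array([np.cos(np.radians(72.5)),np.sin(np.radians(72.5)),0]);nr=np.array([-dr[1],dr[0],0])
def mk(P,col): x=((pr(P)-[190,200])*5).astype(int);cv2.circle(big,tuple(int(i) for i in x),4,col,-1)
mk(t,(0,0,255))
for k in(-1,1):
  mk(t+nr*k*.017+[0,0,.025],(255,0,255))
  mk(t+nr*k*.005,(0,255,0))
v,u=np.mgrid[200:300,220:290];P=world('scene',u,v,d[200:300,220:290]).reshape(-1,3)
L=(P-t);a=L@dr;b=L@nr;m=(P[:,2]>.012)&(abs(b)<.06)
for lo in np.arange(-.08,.09,.01):
    k=m&(a>=lo)&(a<lo+.01)
    if k.any():print(round(lo,2),k.sum(),'b',np.percentile(b[k],[0,50,100]).round(3),'z',np.percentile(P[k,2],[0,50,100]).round(3))
cv2.imwrite('pics/c3.png',big)
E
```

```text
tcp [252.7 264.8] +50 [252. 249.]
-0.08 89 b [-0.01   0.005  0.02 ] z [0.012 0.023 0.035]
-0.07 54 b [-0.014  0.011  0.022] z [0.013 0.033 0.037]
-0.06 29 b [-0.011  0.006  0.021] z [0.013 0.034 0.036]
-0.05 78 b [-0.043  0.001  0.037] z [0.013 0.117 0.212]
-0.04 408 b [-0.059  0.     0.06 ] z [0.014 0.13  0.219]
-0.03 748 b [-0.06  -0.005  0.059] z [0.019 0.154 0.218]
-0.02 232 b [-0.06   0.01   0.059] z [0.013 0.08  0.215]
-0.01 190 b [-0.06  -0.001  0.042] z [0.013 0.074 0.193]
-0.0 90 b [-0.011  0.014  0.042] z [0.013 0.085 0.195]
0.01 131 b [-0.008  0.025  0.06 ] z [0.017 0.146 0.191]
0.02 54 b [-0.01   0.03   0.059] z [0.012 0.147 0.187]
0.03 23 b [-0.012  0.019  0.023] z [0.012 0.031 0.039]
0.04 26 b [-0.014  0.02   0.023] z [0.013 0.037 0.042]
0.05 16 b [-0.018  0.021  0.023] z [0.013 0.038 0.042]
0.06 18 b [-0.022  0.015  0.022] z [0.013 0.039 0.042]
0.07 3 b [0.015 0.017 0.021] z [0.033 0.037 0.039]
```

View pics/c3.png

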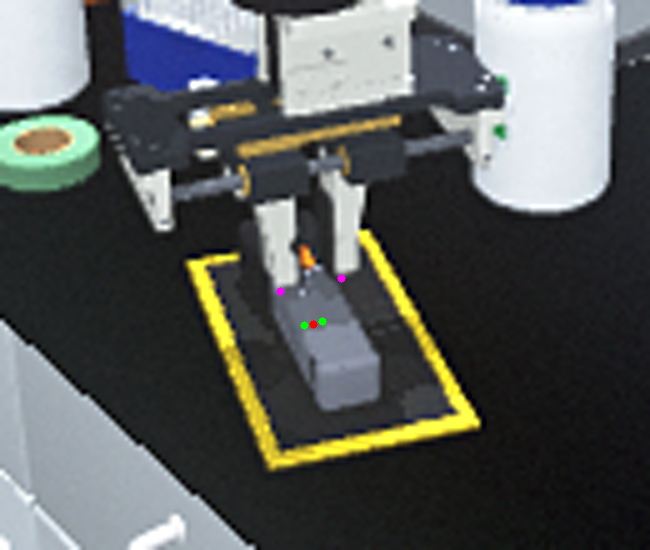

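```bash
python3 - <<'E'
from h import *
z=np.load('s2.npz');d=z['d']
t=np.array([.4561,.0403,.0097]);a=np.radians(72.5);dr=np.array([np.cos(a),np.sin(a),0]);nr=np.array([-dr[1],dr[0],0])
for nm,x,ys in(('R',345,range(190,285,10)),('L',280,range(210,305,10))):
  for y in ys:
    u,v=190+x//5,200+y//5;P=world('scene',u,v,d[v,u]);print(nm,u,v,P.round(3),'along',round((P-t)@dr,3),'side',round((P-t)@nr,3))
for y in(215,225,240,255,265):
    pass
s=r.get_state();print(s['time_s'],s['gripper_width'],s['gripper_force'])
E
```

```text
R 259 238 [0.469 0.024 0.096] along -0.012 side -0.017
R 259 240 [0.469 0.026 0.089] along -0.01 side -0.017
R 259 242 [0.469 0.025 0.083] along -0.011 side -0.017
R 259 244 [0.469 0.026 0.076] along -0.009 side -0.017
R 259 246 [0.469 0.026 0.07 ] along -0.01 side -0.017
R 259 248 [0.469 0.027 0.064] along -0.009 side -0.017
R 259 250 [0.468 0.025 0.059] along -0.011 side -0.016
R 259 252 [0.467 0.024 0.054] along -0.012 side -0.015
R 259 254 [0.469 0.028 0.045] along -0.008 side -0.016
R 259 256 [0.5   0.071 0.005] along 0.043 side -0.033
L 246 242 [0.435 0.036 0.091] along -0.01 side 0.018
L 246 244 [0.435 0.036 0.085] along -0.01 side 0.019
L 246 246 [0.434 0.035 0.08 ] along -0.011 side 0.019
L 246 248 [0.436 0.038 0.072] along -0.008 side 0.019
L 246 250 [0.434 0.036 0.067] along -0.01 side 0.019
L 246 252 [0.434 0.037 0.061] along -0.01 side 0.02
L 246 254 [0.433 0.035 0.056] along -0.012 side 0.021
L 246 256 [0.434 0.038 0.048] along -0.009 side 0.02
L 246 258 [0.441 0.049 0.033] along 0.004 side 0.017
L 246 260 [0.439 0.046 0.03 ] along -0.0 side 0.018
3.7 0.005221116119265172 0.0
```

```bash
python3 - <<'E'
from h import *
for f,n,t,yaw in(('scene0','scene',[.2261,.6355,.1918],-19.6),('s1','scene',[.4568,.0416,.0111],-107.5),('s2','scene',[.4561,.0403,.0097],-107.5),('top0','top',[.2261,.6355,.1918],-19.6)):
    z=np.load(f+'.npz');d=z['d'];v,u=np.nonzero(d>0);P=world(n,u,v,d[v,u])-t
    a=np.radians(yaw);x=P[:,0]*np.cos(a)+P[:,1]*np.sin(a);y=P[:,0]*np.sin(a)-P[:,1]*np.cos(a);h=P[:,2]
    m=(abs(x)<.012)&(abs(y)<.07)&(h>-.03)&(h<.2)
    print(f,m.sum())
    for lo in np.arange(-.07,.07,.01):
        k=m&(y>=lo)&(y<lo+.01)
        if k.any():print('  y %.2f n%d h'%(lo,k.sum()),np.percentile(h[k],[0,10,50]).round(3))
E
```

```text
scene0 409
  y -0.07 n1 h [0.059 0.059 0.059]
  y -0.06 n5 h [0.038 0.041 0.047]
  y -0.05 n43 h [0.036 0.04  0.053]
  y -0.04 n2 h [0.053 0.054 0.059]
  y 0.00 n22 h [0.142 0.144 0.166]
  y 0.01 n145 h [0.139 0.149 0.172]
  y 0.02 n28 h [0.136 0.137 0.141]
  y 0.04 n2 h [0.071 0.072 0.077]
  y 0.05 n55 h [0.036 0.039 0.05 ]
  y 0.06 n106 h [0.038 0.056 0.076]
s1 608
  y -0.07 n39 h [-0.012 -0.011  0.083]
  y -0.06 n77 h [-0.009 -0.007  0.06 ]
  y -0.05 n126 h [-0.008 -0.005  0.067]
  y -0.04 n16 h [-0.008 -0.008 -0.006]
  y -0.03 n9 h [-0.009 -0.008 -0.007]
  y -0.02 n5 h [0.021 0.021 0.023]
  y -0.01 n18 h [0.022 0.022 0.024]
  y 0.00 n18 h [0.022 0.023 0.024]
  y 0.01 n70 h [-0.007  0.002  0.083]
  y 0.02 n33 h [-0.008 -0.007 -0.006]
  y 0.03 n17 h [-0.008 -0.008 -0.006]
  y 0.04 n51 h [-0.008 -0.007  0.046]
  y 0.05 n70 h [-0.012 -0.01   0.053]
  y 0.06 n59 h [-0.013 -0.011  0.047]
s2 612
  y -0.07 n31 h [-0.011 -0.01  -0.007]
  y -0.06 n18 h [-0.008 -0.007 -0.004]
  y -0.05 n23 h [-0.006 -0.006 -0.004]
  y -0.04 n19 h [-0.007 -0.006 -0.005]
  y -0.03 n25 h [-0.006 -0.004  0.056]
  y -0.02 n63 h [0.022 0.04  0.061]
  y -0.01 n98 h [0.024 0.026 0.061]
  y 0.00 n28 h [0.024 0.025 0.037]
  y 0.01 n130 h [-0.007  0.008  0.06 ]
  y 0.02 n83 h [-0.007 -0.005  0.067]
  y 0.03 n17 h [-0.007 -0.006 -0.005]
  y 0.04 n33 h [-0.008 -0.006 -0.004]
  y 0.05 n22 h [-0.011 -0.01  -0.009]
  y 0.06 n22 h [-0.011 -0.01  -0.009]
top0 199
  y -0.07 n1 h [0.072 0.072 0.072]
  y -0.06 n7 h [0.064 0.065 0.073]
  y -0.05 n14 h [0.036 0.041 0.059]
  y 0.00 n2 h [0.131 0.131 0.132]
  y 0.01 n68 h [0.129 0.136 0.147]
  y 0.02 n41 h [0.133 0.135 0.141]
  y 0.04 n10 h [0.121 0.121 0.122]
  y 0.05 n36 h [0.035 0.08  0.124]
  y 0.06 n20 h [0.039 0.041 0.141]
```

Both cameras, at both heights, show the fingertips about 36 mm above the reported TCP. That means the reported tool length is off, and the fingers closed above the scanner without touching it. I'll reopen and go down 35 mm further.

carry_out(deltas=[[1,[0,0,0],[0,0,0]],[1,[0,0,0],[0,0,0]],[1,[0,0,0],[0,0,0]],[1,[0,0,0],[0,0,0]],[1,[0,0,0],[0,0,0]],[1,[0,0,0],[0,0,0]],[1,[0,0,0],[0,0,0]],[1,[0,0,0],[0,0,0]],[1,[0,0,0],[0,0,0]],[1,[0,0,0],[0,0,0]]])

```text
time_s: 4.7
tcp_pos: [0.4561, 0.0403, 0.0097]
eef_rot: [180.0, -0.0, -107.5]
contact_force: [-0.4, -0.3, 0.6]
gripper_width: 0.0797
gripper_force: 0.0
```

carry_out(deltas=[[1,[0,0,8],[0,0,0]],[1,[0,0,16],[0,0,0]],[1,[0,0,22],[0,0,0]],[1,[0,0,26],[0,0,0]],[1,[0,0,29],[0,0,0]],[1,[0,0,32],[0,0,0]],[1,[0,0,34],[0,0,0]],[1,[0,0,34],[0,0,0]],[1,[0,0,34],[0,0,0]]])

```text
time_s: 5.6
tcp_pos: [0.4562, 0.0403, -0.0243]
eef_rot: [-180.0, 0.0, -107.5]
contact_force: [0.5, 0.1, 0.7]
gripper_width: 0.0876
gripper_force: 0.0
```

carry_out(deltas=[[0.5,[0,0,0],[0,0,0]],[0.2,[0,0,0],[0,0,0]],[0,[0,0,0],[0,0,0]],[0,[0,0,0],[0,0,0]],[0,[0,0,0],[0,0,0]],[0,[0,0,0],[0,0,0]],[0,[0,0,0],[0,0,0]],[0,[0,0,0],[0,0,0]],[0,[0,0,0],[0,0,0]],[0,[0,0,0],[0,0,0]]], squeeze=30)

```text
time_s: 6.6
tcp_pos: [0.456, 0.0403, -0.0243]
eef_rot: [180.0, -0.0, -107.5]
contact_force: [-0.7, -0.8, 0.1]
gripper_width: 0.0336
gripper_force: 29.6
```

Gripped: 33.6 mm opening, 29.6 N. Lifting.

carry_out(deltas=[[0,[0,0,-6],[0,0,0]],[0,[0,0,-15],[0,0,0]],[0,[0,0,-27],[0,0,0]],[0,[0,0,-40],[0,0,0]],[0,[0,0,-48],[0,0,0]],[0,[0,0,-48],[0,0,0]],[0,[0,0,-48],[0,0,0]]])

```text
time_s: 7.3
tcp_pos: [0.456, 0.0403, 0.0237]
eef_rot: [-180.0, 0.0, -107.5]
contact_force: [0.0, 0.6, -3.0]
gripper_width: 0.0338
gripper_force: 29.7
```

```bash
python3 - <<'E'
from h import *
s=r.get_state();t=s['tcp_pos'];print(t,s['eef_rot'],s['gripper_force'],s['gripper_width'])
snap('scene','s3');d=np.load('s3.npz')['d'];v,u=np.nonzero(d>0);P=world('scene',u,v,d[v,u])-t
a=np.radians(72.5);x=P[:,0]*np.cos(a)+P[:,1]*np.sin(a);y=-P[:,0]*np.sin(a)+P[:,1]*np.cos(a);h=P[:,2]
for lo in np.arange(-.1,.1,.01):
    k=(x>=lo)&(x<lo+.01)&(abs(y)<.03)&(h<.068)&(h>.02)
    if k.any():print('x %.2f n%d'%(lo,k.sum()),'y',np.percentile(y[k],[2,98]).round(3),'h',np.percentile(h[k],[2,50,98]).round(3))
k=(abs(y)<.03)&(h<.07)&(h>.03);print('xext',np.percentile(x[k],[0,1,99,100]).round(3))
yaw=-13;g=np.array([np.cos(np.radians(yaw)),np.sin(np.radians(yaw))]);L=np.array([.6672,.094])-.044*g;print(L)
T=L-.155*g;move([*T,t[2]],-193)
E
```

```text
[0.45600268 0.04033347 0.02372768] [-1.79988309e+02  2.51744525e-02 -1.07486800e+02] 29.667377471923828 0.0337621135922912
x -0.08 n105 y [-0.011  0.018] h [0.032 0.046 0.058]
x -0.07 n53 y [-0.011  0.02 ] h [0.036 0.057 0.061]
x -0.06 n35 y [-0.011  0.02 ] h [0.038 0.058 0.06 ]
x -0.05 n34 y [-0.008  0.02 ] h [0.04  0.059 0.061]
x -0.04 n36 y [-0.012  0.02 ] h [0.038 0.058 0.06 ]
x -0.03 n28 y [-0.009  0.019] h [0.039 0.058 0.061]
x -0.02 n78 y [-0.03   0.029] h [0.039 0.057 0.065]
x -0.01 n73 y [-0.028  0.029] h [0.038 0.058 0.067]
x -0.00 n25 y [-0.016  0.011] h [0.056 0.059 0.066]
x 0.01 n23 y [-0.013  0.012] h [0.056 0.059 0.063]
x 0.02 n24 y [-0.017  0.008] h [0.055 0.061 0.063]
x 0.03 n19 y [-0.021  0.007] h [0.053 0.063 0.066]
x 0.04 n15 y [-0.022 -0.003] h [0.055 0.064 0.065]
x 0.05 n3 y [-0.02  -0.012] h [0.064 0.064 0.065]
x 0.07 n2 y [-0.013 -0.011] h [0.064 0.064 0.065]
xext [-0.077 -0.075  0.975  1.761]
[0.62432772 0.10389785]
t [-99.3  12.9  -0.3] rot [ 0.    -0.     1.492] time 7.35
```

The scanner is level, centred and at scan height. Now I turn it to the label.

carry_out(deltas=[[0,[-8,1,0],[0,0,0.13]],[0,[-17,2,0],[0,0,0.26]],[0,[-26,3,0],[0,0,0.39]],[0,[-35,5,0],[0,0,0.52]],[0,[-44,6,0],[0,0,0.65]],[0,[-52,7,0],[0,0,0.78]],[0,[-61,8,0],[0,0,0.91]],[0,[-70,9,0],[0,0,1.04]],[0,[-78,10,0],[0,0,1.17]],[0,[-86,11,0],[0,0,1.3]],[0,[-93,12,0],[0,0,1.41]],[0,[-99,13,0],[0,0,1.492]]])

```text
time_s: 8.55
tcp_pos: [0.473, 0.1387, 0.0228]
eef_rot: [-179.9, -0.1, 166.8]
contact_force: [0.8, -0.1, -2.4]
gripper_width: 0.0335
gripper_force: 29.7
```

carry_out(deltas=[[0,[0,0,0],[0,0,0]],[0,[0,0,0],[0,0,0]],[0,[0,0,0],[0,0,0]],[0,[0,0,0],[0,0,0]]])

```text
time_s: 8.95
tcp_pos: [0.4733, 0.1383, 0.0235]
eef_rot: [-180.0, -0.0, 167.1]
contact_force: [-0.4, -0.7, -1.6]
gripper_width: 0.034
gripper_force: 29.7
```

```bash
python3 - <<'E'
from h import *
s=r.get_state();t=s['tcp_pos'];print(t,s['eef_rot'],s['gripper_force'])
yaw=-13;g=np.array([np.cos(np.radians(yaw)),np.sin(np.radians(yaw))]);L=np.array([.6672,.094])-.044*g
move([*(L-.155*g),.0237],-193)
p,d=snap('scene','s4');q,_=snap('top','t4')
a=cv2.resize(p[150:300,210:340,::-1],None,fx=3,fy=3);b=cv2.resize(q[155:285,215:345,::-1],None,fx=3,fy=3)
c=np.zeros((450,790,3),np.uint8);c[:,:390]=a;c[:390,400:]=b;cv2.imwrite('pics/c4.png',c)
v,u=np.nonzero(d>0);P=world('scene',u,v,d[v,u])
k=(P[:,2]>.03)&(P[:,2]<.115)&(np.hypot(P[:,0]-.667,P[:,1]-.094)<.05)
from scipy.optimize import least_squares
Q=P[k];f=least_squares(lambda x:np.hypot(Q[:,0]-x[0],Q[:,1]-x[1])-.0432,[.667,.094],loss='soft_l1',f_scale=.002);print('bottle',f.x)
E
```

```text
[0.47325147 0.13829904 0.02351601] [-1.79984833e+02 -1.40708745e-02  1.67089405e+02] 29.667514264583588
t [ 0.1  0.5 -0.2] rot [-0.    -0.     0.002] time 8.95
bottle [0.66737644 0.09394352]
```

View pics/c4.png

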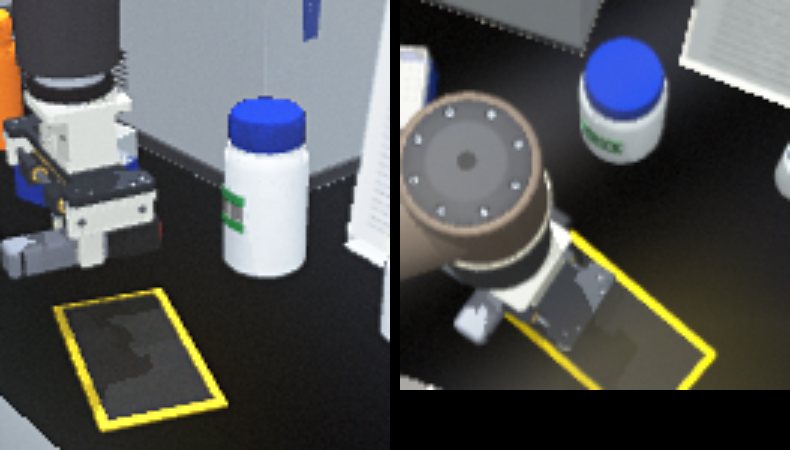

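The red window on the left crop at (158,235) faces the green label at (233,210), and the bottle has not moved. Holding for two seconds and more.

carry_out(deltas=[[0,[0,0,0],[0,0,0]],[0,[0,0,0],[0,0,0]],[0,[0,0,0],[0,0,0]],[0,[0,0,0],[0,0,0]],[0,[0,0,0],[0,0,0]],[0,[0,0,0],[0,0,0]],[0,[0,0,0],[0,0,0]],[0,[0,0,0],[0,0,0]],[0,[0,0,0],[0,0,0]],[0,[0,0,0],[0,0,0]],[0,[0,0,0],[0,0,0]],[0,[0,0,0],[0,0,0]]])

```text
time_s: 10.25
tcp_pos: [0.4734, 0.1386, 0.0237]
eef_rot: [180.0, -0.0, 167.0]
contact_force: [1.0, 0.1, -2.2]
gripper_width: 0.0341
gripper_force: 29.7
```

carry_out(deltas=[[0,[0,0,0],[0,0,0]],[0,[0,0,0],[0,0,0]],[0,[0,0,0],[0,0,0]],[0,[0,0,0],[0,0,0]],[0,[0,0,0],[0,0,0]],[0,[0,0,0],[0,0,0]],[0,[0,0,0],[0,0,0]],[0,[0,0,0],[0,0,0]],[0,[0,0,0],[0,0,0]],[0,[0,0,0],[0,0,0]],[0,[0,0,0],[0,0,0]],[0,[0,0,0],[0,0,0]]])

```text
time_s: 11.45
tcp_pos: [0.4734, 0.1387, 0.0237]
eef_rot: [180.0, 0.0, 167.0]
contact_force: [-0.1, 0.7, -2.4]
gripper_width: 0.0339
gripper_force: 29.7
```

```bash
python3 - <<'E'
from h import *
move([.4585,.0362,.0237],-110)
E
```

```text
t [  -8.4 -103.2   -0. ] rot [ 0.     0.    -1.448] time 11.45
```

carry_out(deltas=[[0,[-1,-9,0],[0,0,-0.13]],[0,[-1,-18,0],[0,0,-0.26]],[0,[-2,-28,0],[0,0,-0.39]],[0,[-3,-37,0],[0,0,-0.52]],[0,[-4,-46,0],[0,0,-0.65]],[0,[-5,-56,0],[0,0,-0.78]],[0,[-5,-65,0],[0,0,-0.91]],[0,[-6,-74,0],[0,0,-1.04]],[0,[-7,-84,0],[0,0,-1.17]],[0,[-8,-93,0],[0,0,-1.3]],[0,[-8,-100,0],[0,0,-1.4]],[0,[-8,-103,0],[0,0,-1.448]]])

```text
time_s: 12.65
tcp_pos: [0.4579, 0.0359, 0.0237]
eef_rot: [180.0, -0.0, -109.8]
contact_force: [-0.2, 0.2, -1.9]
gripper_width: 0.0339
gripper_force: 29.7
```

carry_out(deltas=[[0,[0,0,0],[0,0,0]],[0,[0,0,12],[0,0,0]],[0,[0,0,24],[0,0,0]],[0,[0,0,34],[0,0,0]],[0,[0,0,40],[0,0,0]],[0,[0,0,43],[0,0,0]],[0,[0,0,45],[0,0,0]],[0,[0,0,46],[0,0,0]],[0,[0,0,46],[0,0,0]]])

```text
time_s: 13.55
tcp_pos: [0.4583, 0.0365, -0.0222]
eef_rot: [-180.0, 0.0, -110.0]
contact_force: [0.3, -0.5, -2.4]
gripper_width: 0.0341
gripper_force: 29.7
```

```bash
python3 - <<'E'
from h import *
move([.4585,.0362,-.0243],-110); print(r.get_state()['contact_force'])
E
```

```text
t [ 0.2 -0.3  2.1] rot [-0.  0.  0.] time 13.55
[ 0.26582439 -0.53431802 -2.35932968]
```

Lower the last 2 mm, release and retreat straight up.

carry_out(deltas=[[0,[0,0,1],[0,0,0]],[0,[0,0,2],[0,0,0]],[0,[0,0,2],[0,0,0]],[0.5,[0,0,2],[0,0,0]],[0.7,[0,0,2],[0,0,0]],[1,[0,0,2],[0,0,0]],[1,[0,0,2],[0,0,0]],[1,[0,0,2],[0,0,0]],[1,[0,0,2],[0,0,0]],[1,[0,0,2],[0,0,0]],[1,[0,0,2],[0,0,0]],[1,[0,0,2],[0,0,0]]])

```text
time_s: 14.75
tcp_pos: [0.4581, 0.0365, -0.0243]
eef_rot: [-180.0, 0.0, -110.0]
contact_force: [0.6, -0.4, -0.8]
gripper_width: 0.0875
gripper_force: 0.0
```

carry_out(deltas=[[1,[0,0,-10],[0,0,0]],[1,[0,0,-30],[0,0,0]],[1,[0,0,-60],[0,0,0]],[1,[0,0,-100],[0,0,0]],[1,[0,0,-140],[0,0,0]],[1,[0,0,-160],[0,0,0]],[1,[0,0,-160],[0,0,0]],[1,[0,0,-160],[0,0,0]]])

```text
time_s: 15.55
tcp_pos: [0.4581, 0.0366, 0.1364]
eef_rot: [-179.9, 0.1, -110.0]
contact_force: [0.4, -0.3, -0.3]
gripper_width: 0.0876
gripper_force: 0.0
```

```bash
python3 - <<'E'
from h import *
p,d=snap('scene','s5');cv2.imwrite('pics/c5.png',cv2.resize(p[150:300,200:400,::-1],None,fx=3,fy=3))
E
```

```text
(no output)
```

View pics/c5.png

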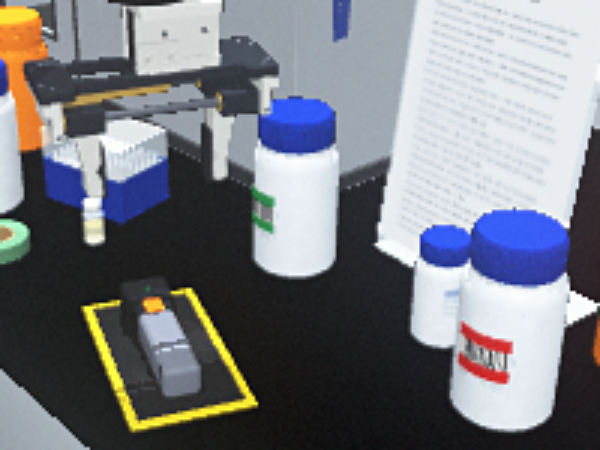

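The scanner lies flat at mid-mat (165,345), the gripper is clear above it, and both bottles are standing where they were. Handing in.

```bash
python3 -c "
from plant import r
print(r.close_job())"
```

```text
the job is handed in; nothing more can be done
None
```

The scanner was held on the green-banded label from about 8 cm for over two seconds, then laid flat in the middle of its mat and released; neither labelled bottle was knocked, and the job is handed in (no verdict was returned).

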